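# Lock the tube rack on the bench shaker

### The arm

A 6-joint arm with a two-finger parallel gripper is mounted at the origin on the work surface. World frame = base frame: x ahead of the robot, y to its left, z up, the work surface at z = 0. Lengths are in m, angles in rad, forces in N, time in s.
With the tool pointing down it reaches from about 0.35 to 0.95 m from the base axis. Payload 17.4 kg.
Tool frame: the origin (TCP) lies midway between the tips of the shut fingers; the grasp point (between the pads) lies 19 mm behind it; z points along the fingers, y is the line along which they close (so a half turn about z gives the same grasp; the last joint's range is limited). The gripper opens to 93 mm and grips with 3 to 60 N. Pads are 15 mm wide; open, the fingers measure 128 mm over their backs; the gripper's body (75 mm by 188 mm) begins 65 mm behind the grasp point.
Start: joints at [-1.209, 0.116, 1.442, -0, 1.584, -0.038], TCP at [0.263, -0.622, 0.219] pointing down, gripper open.
Joint ranges: [-2.83, 2.83], [-0.83, 2.19], [0.07, 2.5], [-1.14, 4.28], [0.01, 3], [-2.97, 2.97]. Speed limits (rad/s): [1.89, 1.89, 2.22, 3.14, 3.14, 3.14].

### API

Orientations are given as a unit quaternion [x, y, z, w].
In Python, from workcell import sensors, get_image, ticket, find_in gives the robot as it stands.
- The arm moves only by the tool jog_arm, never from a script. Its argument "plan" is a list of rows, each a list of 3 entries, a list of its own where there are three numbers: the shift along the tool's x, y, z in m, then the turn, a rotation vector about the tool's x, y, z in rad, then the opening, from 0 (shut) to 1 (fully open). A call has exactly 5 rows; each row is the pose to reach, as a shift and turn from the pose commanded when the call began, along the tool's axes at that moment; what a row does not reach only later rows make up. A row lasts 1/10 s, in which the tool goes at most 50 mm and 8.59 degrees, less where a joint would pass 70% of its speed; a pose out of reach is approached as far as the arm can. A call with a gripper value outside its range is refused whole. The fingers move at their own pace and stop on an object; "grip_force" is the grip in N (left out, the last holds). Time passes only in rows, so rows that repeat a pose let the fingers close, or fill a call up. It gives the time, the measured TCP pose, the force, the opening and the grip force at its end, in the units of the state.
- sensors.get_state(): the state, without advancing time (a new reading comes with each control period).
- get_image(name): name is "scene" or "top"; returns a dict with "color" (480x640x3 uint8, blue, green, red), "camera_matrix" (3x3 intrinsics, pixels), "T" (4x4, takes a point from camera to world coordinates). Camera axes: x right, y up, looking along -z (the intrinsics and any distortion apply to the point x, -y, -z); pixel columns grow to the right and rows downward; lengths in m; the calibration is good to about 2 mm. A picture is of the moment at which its call begins. There is no depth.
- ticket.sign_off(): hands the job in; it is judged then, once.
Trained networks look in a picture, given as the dict that the camera call returned (one of the last four; its "shot" number tells which), for a name from the list of things; names that differ only in an ending like _2 or _b are one class to them, and where a whole thing is asked for, a point or a joint stands for the part that bears it (a point fixed in the world has none). Each returns a list of dicts, best first, with "score" (0 to 1); they miss things now and then, are a little off and sometimes report something else, mostly with a low value. They report only what shows in the picture. A call takes as long as a camera call.
- find_in(query, picture): "extent" ([left, top, right, bottom] in pixels, round what is visible of it).
The state is a dict: "time": time; "joint_positions": joint angles; "dq": joint speeds; "tau": joint torques, N m; "ee_pos": TCP position; "ee_rot": TCP orientation; "ft_force": force on the tool from outside, world axes, zero at the start; "wrist_torque": the same for the moment, N m; "opening": opening from 0.0 (shut) to 1.0 (fully open); "grip_force": force on a finger pad.
Only numpy, scipy, OpenCV 4.12 (cv2) and the standard library are available. Lean on these libraries where they do the work, as an engineer would, in place of code of your own. Each camera call takes 0.05 s, during which the arm holds its last target. There are 200 camera calls.

### The job

Set the yellow tube rack down between the rails of the shaker's platform and slide it gently under the lip until it is fully home against the end stop. Then let go of it and turn the black cam knob clockwise, without forcing it, just until the orange sprung follower drops into the cam's notch and its bolt shoots into the rack; stop there, let go, and leave everything else on the bench where it is.

Things in the scene. Friction and masses are not known exactly. Their poses are not given: they have to be found in the camera images.
- rack: the yellow tube rack with pink-capped tubes, loose, 0.18 to 0.35 kg, 124 (x) x 58 (y) mm, symmetric under a half turn. Origin: centre of its underside; x along its length, z up. Its upper block, 96 x 58 mm, spans heights 14 to 48 mm: grasp it across the 58 mm width. Below 13 mm height a toe sticks out 14 mm at either end. Tube caps reach 61 mm
- rack_slot (a point): on the rack's right (-y) long side, at its middle, 7 mm above the underside: the mouth of a slot, 16 mm along x, 13 mm high from the underside and 10 mm deep, that takes the bolt. The left side has the same slot
- shaker: the white bench shaker with an aluminium platform, fixed, 240 (x) x 250 (y) mm. Origin: centre of its underside on the bench; x points from its front to its end stop, y to its left, z up; its platform top is 70 mm above the bench. The nest for the rack is on its left half, the cam knob on its right half
- nest_home (a point): on the platform's top, where the centre of the rack's underside is when fully home (axes as the shaker's; rack along x, either way round). Two grey rails along x, 62 mm apart, 8 mm thick, 12 mm high, with flared lips up to 19 mm high (from 63 to 39 mm before and 21 to 47 mm beyond this point), run from 63 mm before to 55 mm beyond this point
- end_stop: the grey end stop on the platform, 24 mm high. Origin: foot of its face, 62 mm beyond nest_home in +x. A lip overhangs the last 11 mm before the face, its underside 16 mm above the platform, so the toe cannot be lowered in there: set the rack down with its centre 14 to 25 mm short of nest_home and slide it in +x till it meets the stop
- knob_axis (a point): on the vertical axis of the cam knob at the height to grip, 50 mm above the platform (axes as the shaker's; it does not turn with the knob). The knob is a round black fluted cylinder 40 mm across, 32 to 66 mm above the platform, gripped at any yaw. It needs about 0.1 N m and turns clockwise from above; regrip as needed
- nub_seat (a point): where the follower's flat-ended nub (10 mm wide) meets the cam's rim, 32 mm from the knob's axis on the -y side, 22 mm above the platform. The cam under the knob is a dark disc 64 mm across, 16 to 28 mm above the platform, with one yellow-floored notch 16 mm wide in its rim. The notch starts 40 to 138 degrees away: turning clockwise brings it to the nub
- follower (a joint): slide of the orange sprung follower and bolt (12 mm wide), m: 0 with the nub on the cam's rim, 0.008 dropped fully into the notch. It moves in the shaker's +y under a 6 N spring. With the rack not home it stops at 0.005 or less. Once dropped, the cam has about 6 degrees of play; turning on loads the nub with 1 N per 0.03 N m
- follower_tail (a point): top of the follower's orange tail block, 36 x 14 mm, 28 mm above the platform, about 50 mm from the knob's axis on the shaker's -y side; it moves 8 mm towards the knob when the follower drops, uncovering a green stripe
- white_rack: a white tube rack with blue caps, same size, a bystander. Origin: centre of its underside
- tip_box: a box of pipette tips with a green lid, 124 x 86 x 100 mm, a bystander. Origin: centre of its underside
- bottle_green: a bottle with a green cap, 54 mm across, 110 mm high, a bystander. Origin: centre of its underside
- bottle_blue: a bottle with a blue cap, 70 mm across, 150 mm high, a bystander. Origin: centre of its underside
- pipette: a white pipette lying on the bench, 270 mm long, a bystander. Origin: under its middle
- marker: a marker pen lying on the bench, 110 mm long, a bystander. Origin: under its middle

How it is judged:
On the way, in this order (a step that is already met when the one before it is completed fails the run):
1. the rack is home in the nest, flat and against the end stop (x of rack in the frame of nest_home between -0.0025 and 0.0025 m and y of rack in the frame of nest_home between -0.004 and 0.004 m and z of rack in the frame of nest_home below 0.003 m and angle between rack's own z axis and vertical below 0.06 rad), for 0.2 s.
2. the follower has dropped into the notch and its bolt is in the rack's slot (value of joint follower above 0.0065 m), for 0.2 s.
At the end, for the whole second after the job is handed in: The rack rests flat in the nest, within 3 mm of fully home along the rails and 4 mm across them, and the follower has dropped at least 6.5 mm, so that its nub is in the cam's notch and its bolt in the rack's slot; the rack is at rest (value of joint follower above 0.0065 m and x of rack in the frame of nest_home between -0.003 and 0.003 m and y of rack in the frame of nest_home between -0.004 and 0.004 m and z of rack in the frame of nest_home below 0.003 m and angle between rack's own z axis and vertical below 0.06 rad and linear speed of rack below 0.02 m/s); the robot touches nothing.
It fails at once if the follower is loaded with more than 18 N (knob forced on after the drop, or follower pushed) (contact force between follower and anything else above 18 N).
It fails at once if the rack is rammed against the end stop with more than 30 N (contact force between rack and end_stop above 30 N).
It fails at once if the rack is tipped by more than 40 degrees (angle between rack's own z axis and vertical above 0.7 rad).
It fails at once if a bystander is moved by more than 25 mm (distance of any of white_rack, tip_box, bottle_green, bottle_blue, pipette, marker from where it was at the start of the episode above 0.025 m).
It also fails if it takes over 72 s, if anything falls off the work surface, if the arm or the gripper's body presses on something with over 40 N, if the wrist force passes 120 N, or if a joint passes its speed limit or range.

## Working session

There is one attempt and no reset: what is moved stays moved. The work goes in short steps, Python scripts to look and compute and a tool call to move; the robot and the scene stay as the last step left them, time stands still between calls to the robot, and variables do not carry over. Pictures are saved under pics/ and viewed, at most 10 in all, crops included, and the job is handed in when it is done.

Besides the shell and the picture viewer there is one more tool, called after "Emit:" in YAML: its name, and indented under it one key for each argument. jog_arm: Moves the arm, as the interface text tells. Its arguments: {"type":"object","properties":{"plan":{"type":"array"},"grip_force":{"type":"number"}},"required":["plan"]}

```bash
mkdir -p pics; ls; python3 - <<'E'
from workcell import sensors,get_image,find_in
import cv2,numpy as np
s=sensors.get_state();print({k:np.round(v,3).tolist() for k,v in s.items()})
for n in("scene","top"):
    p=get_image(n);cv2.imwrite(f"pics/{n}0.png",p["color"]);print(n,p["camera_matrix"],p["T"].round(4),[k for k in p])
    for q in("rack","shaker","end_stop","follower_tail","follower","knob_axis","nub_seat","white_rack","tip_box"):
        print(q,[(np.round(d["extent"]).tolist(),round(d["score"],2)) for d in find_in(q,p)[:2]])
E
```

```text
pics
{'time': 0.0, 'joint_positions': [-1.209, 0.116, 1.442, -0.0, 1.584, -0.038], 'dq': [-0.001, -0.001, 0.001, -0.002, 0.0, -0.001], 'tau': [0.005, -72.126, -62.261, 0.078, 0.024, -0.0], 'ee_pos': [0.263, -0.622, 0.218], 'ee_rot': [0.98, 0.199, -0.0, -0.001], 'ft_force': [-0.066, -0.206, -0.115], 'wrist_torque': [0.034, -0.043, -0.036], 'grip_force': 0.0, 'opening': 1.0}
scene [[448.54261392   0.         323.12258243]
 [  0.         448.54261392 234.35514115]
 [  0.           0.           1.        ]] [[-0.2876 -0.8224  0.4908  1.1963]
 [ 0.9577 -0.242   0.1556  0.2102]
 [-0.0092  0.5148  0.8572  1.1934]
 [ 0.      0.      0.      1.    ]] ['color', 'camera_matrix', 'T', 'shot']
rack [([402.0, 236.0, 426.0, 280.0], 0.85), ([213.0, 192.0, 329.0, 286.0], 0.53)]
shaker [([216.0, 190.0, 327.0, 287.0], 0.73)]
end_stop [([266.0, 250.0, 294.0, 266.0], 0.67)]
follower_tail [([239.0, 214.0, 278.0, 236.0], 0.66)]
follower [([236.0, 216.0, 280.0, 239.0], 0.58), ([216.0, 193.0, 325.0, 285.0], 0.39)]
knob_axis [([215.0, 188.0, 325.0, 291.0], 0.89)]
nub_seat [([215.0, 191.0, 324.0, 287.0], 0.9),
[... 280 characters left out ...]
 9.9910e-01 -3.9500e-02  5.0030e-01]
 [-9.9980e-01  1.7700e-02 -1.6000e-03  1.9600e-02]
 [-9.0000e-04  3.9600e-02  9.9920e-01  1.4085e+00]
 [ 0.0000e+00  0.0000e+00  0.0000e+00  1.0000e+00]] ['color', 'camera_matrix', 'T', 'shot']
rack [([196.0, 231.0, 235.0, 286.0], 0.55)]
shaker [([327.0, 172.0, 454.0, 289.0], 0.81)]
end_stop [([356.0, 186.0, 389.0, 205.0], 0.94), ([111.0, 237.0, 141.0, 289.0], 0.23)]
follower_tail [([378.0, 220.0, 441.0, 244.0], 0.67)]
follower [([382.0, 221.0, 437.0, 239.0], 0.51)]
knob_axis [([331.0, 173.0, 452.0, 287.0], 0.6)]
nub_seat [([331.0, 176.0, 450.0, 290.0], 0.95)]
white_rack [([111.0, 236.0, 141.0, 287.0], 0.84)]
tip_box [([500.0, 211.0, 550.0, 272.0], 0.65)]
```

```bash
python3 - <<'E'
import cv2
a=cv2.imread("pics/top0.png")
cv2.imwrite("pics/top0s.png",cv2.resize(a[160:300,320:460],None,fx=4.2,fy=4.2,interpolation=cv2.INTER_CUBIC))
cv2.imwrite("pics/top0r.png",cv2.resize(a[210:310,100:260],None,fx=5,fy=5,interpolation=cv2.INTER_CUBIC))
E
```

```text
(no output)
```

View pics/top0.png

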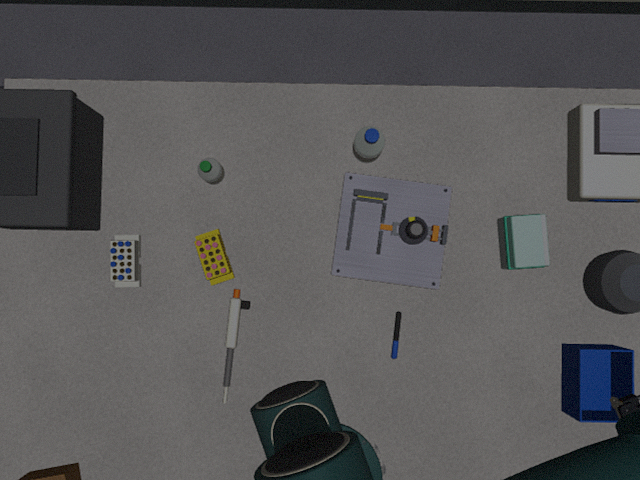

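View pics/top0s.png

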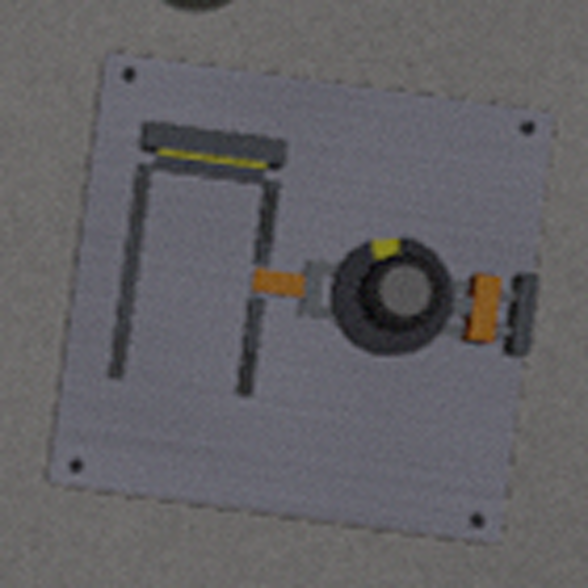

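View pics/top0r.png

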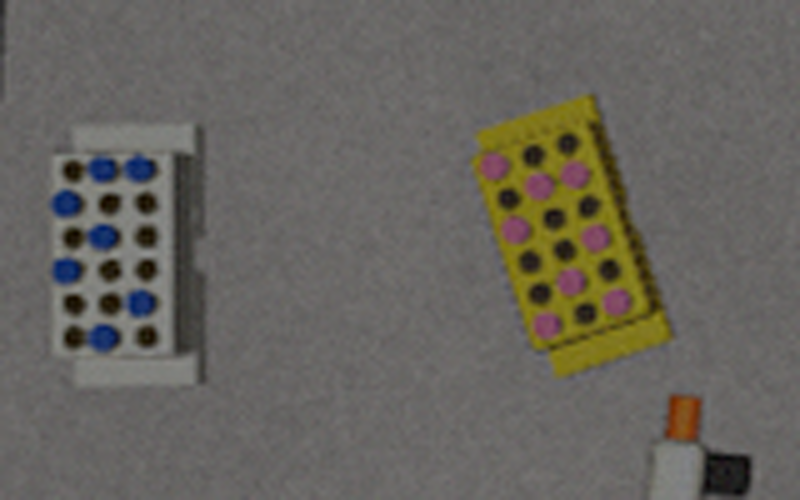

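```bash
cat > h.py <<'E'
import numpy as np,cv2
from scipy.optimize import least_squares
def ray(p,uv):
    K=p["camera_matrix"];T=p["T"];u=np.atleast_2d(uv).astype(float)
    d=np.c_[(u[:,0]-K[0,2])/K[0,0],-(u[:,1]-K[1,2])/K[1,1],-np.ones(len(u))]
    return T[:3,3],d@T[:3,:3].T
def at_z(p,uv,z):
    o,d=ray(p,uv);return o+d*((z-o[2])/d[:,2])[:,None]
def proj(p,X):
    K=p["camera_matrix"];T=p["T"];c=(np.atleast_2d(X)-T[:3,3])@T[:3,:3]
    return np.c_[K[0,0]*c[:,0]/-c[:,2]+K[0,2],K[1,1]*-c[:,1]/-c[:,2]+K[1,2]]
def place(pose,P): # pose x,y,yaw ; P Nx3 local
    c,s=np.cos(pose[2]),np.sin(pose[2]);P=np.atleast_2d(P).astype(float)
    return np.c_[pose[0]+c*P[:,0]-s*P[:,1],pose[1]+s*P[:,0]+c*P[:,1],P[:,2]]
E
python3 - <<'E'
from h import *
from workcell import get_image
p=get_image("top")
cr=lambda a:np.array(a)/4.2+[320,160]-.4
cor=cr([(103,57),(552,113),(498,543),(52,487)])
# platform corners local: TL=(+.12,+.125) TR=(.12,-.125)...
L=np.array([(.12,.125,.07),(.12,-.125,.07),(-.12,-.125,.07),(-.12,.125,.07)])
r=least_squares(lambda q:(proj(p,place(q,L))-cor).ravel(),[.55,-.13,0]);print("shaker",r.x,r.fun.round(2))
S=r.x
inv=lambda W:((W[:,:2]-S[:2])@np.array([[np.cos(S[2]),-np.sin(S[2])],[np.sin(S[2]),np.cos(S[2])]])*1000).round(1)
print("rail ends z82",inv(at_z(p,cr([(143,165),(116,378),(274,182),(244,395)]),.082)))
print("knob top",inv(at_z(p,cr([(406,290)]),.136)),"cam",inv(at_z(p,cr([(391,296)]),.098)))
print("notch",inv(at_z(p,cr([(385,247)]),.098)), "tail",inv(at_z(p,cr([(484,308)]),.098)))
print("stop strip z94",inv(at_z(p,cr([(158,152),(267,166)]),.094)))
print("stop top back z94",inv(at_z(p,cr([(146,121),(286,140)]),.094)))
print("bolt",inv(at_z(p,cr([(278,283)]),.084)))
c5=lambda a:np.array(a)/5+[100,210]-.4
rk=c5([(472,155),(594,120),(660,310),(538,350)])
R=np.array([(.048,.029,.048),(.048,-.029,.048),(-.048,-.029,.048),(-.048,.029,.048)])
r=least_squares(lambda q:(proj(p,place(q,R))-rk).ravel(),[.45,.25,.3]);print("rack",r.x,r.fun.round(2))
toe=c5([(478,133),(594,94),(674,341),(558,377)])
R2=np.array([(.062,.029,.013),(.062,-.029,.013),(-.062,-.029,.013),(-.062,.029,.013)])
r=least_squares(lambda q:(proj(p,place(q,R2))-toe).ravel(),[.45,.25,.3]);print("rack toe",r.x,r.fun.round(2))
a=cv2.imread("pics/scene0.png")
cv2.imwrite("pics/scene0c.png",cv2.resize(a[180:295,205:440],None,fx=3.4,fy=3.4,interpolation=cv2.INTER_CUBIC))
E
```

```text
shaker [ 0.58677062 -0.14328585 -0.10766049] [-0.49 -0.8   0.59 -0.61  1.22  0.89 -1.32  0.49]
rail ends z82 [[ 60.6  95.2]
 [-55.7  95.4]
 [ 60.3  23.6]
 [-56.2  25.8]]
knob top [[  6.4 -45.8]] cam [[  5.5 -44.2]]
notch [[ 31.2 -37.9]] tail [[  5.4 -94.2]]
stop strip z94 [[67.1 88.5]
 [66.9 29.6]]
stop top back z94 [[82.9 97. ]
 [82.1 21.1]]
bolt [[ 6.  15.1]]
rack [0.52148164 0.26824066 0.34429779] [ 0.49  0.19 -0.25 -0.8  -0.47  0.29  0.23  0.32]
rack toe [0.52095627 0.2698519  0.33777157] [ 0.05 -0.22 -0.05 -0.04 -0.01 -0.11  0.02  0.37]
```

View pics/scene0c.png

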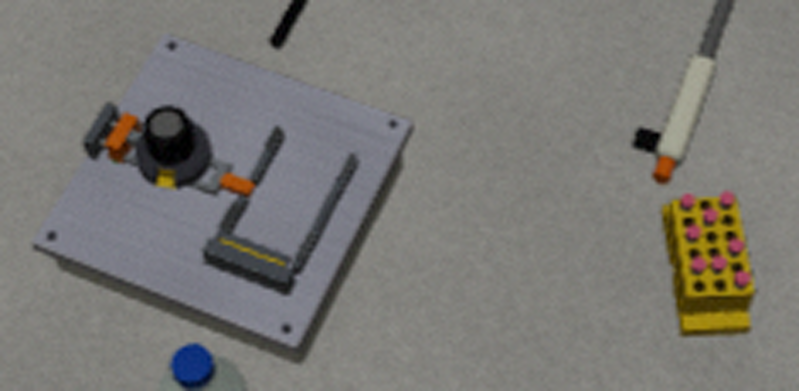

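```bash
python3 - <<'E'
from h import *
from workcell import get_image
pt=get_image("top");ps=get_image("scene")
ct=lambda a:np.array(a)/4.2+[320,160]-.4
cs=lambda a:np.array(a)/3.4+[205,180]-.35
L=np.array([(.12,.125,.07),(.12,-.125,.07),(-.12,-.125,.07),(-.12,.125,.07)])
tc=ct([(103,57),(552,113),(498,543),(52,487)]);sc=cs([(298,350),(35,245),(168,37),(413,122)])
tr=ct([(143,165),(116,378),(274,182),(244,395)])
Rl=np.array([(.055,.035,.012),(-.063,.035,.012),(.055,-.035,.012),(-.063,-.035,.012)])
kt=ct([(406,290)]);ks=cs([(168,124)])
def res(q,t=1,s=1):
    n=np.array([q[3],q[4],.07]);k=[[q[5],q[6],.136]]
    o=[]
    if t:o+=[proj(pt,place(q,L))-tc,proj(pt,place(q,Rl+n))-tr,proj(pt,place(q,k))-kt]
    if s:o+=[proj(ps,place(q,L))-sc,proj(ps,place(q,k))-ks]
    return np.vstack(o).ravel()
for t,s in((1,0),(1,1)):
    r=least_squares(res,[.58,-.14,-.1,.006,.06,.006,-.045],args=(t,s),loss="soft_l1");q=r.x
    print(q.round(4),"nest",place(q,[[q[3],q[4],.07]]).round(4),"knob",place(q,[[q[5],q[6],.12]]).round(4));
print(res(q).reshape(-1,2).round(1).tolist())
R=np.array([(.048,.029,.048),(.048,-.029,.048),(-.048,-.029,.048),(-.048,.029,.048),(.062,.029,.013),(.062,-.029,.013),(-.062,-.029,.013),(-.062,.029,.013)])
c5=lambda a:np.array(a)/5+[100,210]-.4
rk=c5([(472,155),(594,120),(660,310),(538,350),(478,133),(594,94),(674,341),(558,377)])
g=lambda q:(proj(pt,place(q,R))-rk).ravel()
r=least_squares(g,[.52,.27,.34]);print("rack",r.x)
print("scene pred corners",((proj(ps,place(r.x,R))-[205,180]+.35)*3.4).round().tolist())
E
```

```text
[ 0.5867 -0.1431 -0.1104  0.0062  0.0598  0.0066 -0.046 ] nest [[ 0.5994 -0.0843  0.07  ]] knob [[ 0.5882 -0.1895  0.12  ]]
[ 0.5884 -0.1417 -0.1131  0.0045  0.0582  0.005  -0.0464] nest [[ 0.5994 -0.0843  0.07  ]] knob [[ 0.5882 -0.1884  0.12  ]]
[[-0.9, -1.8], [0.1, -1.0], [0.2, 0.4], [-2.3, -0.6], [0.2, -0.3], [0.0, 0.4], [-0.4, -0.4], [0.2, 0.3], [-0.5, 0.0], [0.2, -1.1], [-1.3, -1.2], [-1.3, -2.1], [0.4, -1.1], [-0.7, -0.2]]
rack [0.52122566 0.26902586 0.3404639 ]
scene pred corners [[751.0, 291.0], [682.0, 295.0], [667.0, 196.0], [733.0, 193.0], [746.0, 325.0], [679.0, 328.0], [659.0, 203.0], [723.0, 200.0]]
```

```bash
cat > go.py <<'E'
import sys,numpy as np
from scipy.spatial.transform import Rotation as R
from workcell import sensors
s=sensors.get_state();M=R.from_quat(s["ee_rot"]);m=M.as_matrix()
a=sys.argv[1:]
print("t",round(s["time"],2),"pos",np.round(s["ee_pos"],4),"yaw",round(np.arctan2(m[1,0],m[0,0]),4),"tilt",np.round(m[:2,2],4),"F",np.round(s["ft_force"],1),"T",np.round(s["wrist_torque"],3),"op",round(s["opening"],3),"grip",round(s["grip_force"],1),"q",np.round(s["joint_positions"],2))
if a:
    x,y,z,w=map(float,a);G=R.from_euler("z",w)*R.from_euler("x",np.pi)
    print("shift",(m.T@(np.array([x,y,z])-s["ee_pos"])).round(4),"turn",(M.inv()*G).as_rotvec().round(4))
E
python3 go.py .5212 .269 .15 .34
```

```text
t 1.15 pos [ 0.2627 -0.6218  0.2187] yaw 0.3998 tilt [-0. -0.] F [-1.5  0.2 -0. ] T [ 0.006 -0.032  0.003] op 1.002 grip 0.0 q [-1.21  0.12  1.44 -0.    1.58 -0.04]
shift [ 0.5848 -0.7199  0.0686] turn [0.     0.     0.0598]
```

Emit:
jog_arm:
  plan:
    - [[0.585, -0.72, 0.0], [0, 0, 0.06], 1]
    - [[0.585, -0.72, 0.0], [0, 0, 0.06], 1]
    - [[0.585, -0.72, 0.0], [0, 0, 0.06], 1]
    - [[0.585, -0.72, 0.0], [0, 0, 0.06], 1]
    - [[0.585, -0.72, 0.0], [0, 0, 0.06], 1]
  grip_force: 20

```text
time: 1.65
ee_pos: [0.3325, -0.3798, 0.2187]
ee_rot: [0.986, 0.169, 0.0, 0.0]
ft_force: [1.5, -0.2, -0.2]
opening: 1.0
grip_force: 0.0
```

```bash
python3 go.py .5212 .269 .15 .34
```

```text
t 1.65 pos [ 0.3325 -0.3798  0.2187] yaw 0.3393 tilt [ 0.0003 -0.0002] F [ 1.5 -0.2 -0.2] T [ 0.014 -0.029 -0.02 ] op 1.0 grip 0.0 q [-0.9  -0.26  1.8   0.    1.6   0.33]
shift [ 0.3939 -0.549   0.0686] turn [ 0.0003 -0.0002 -0.0007]
```

Emit:
jog_arm:
  plan:
    - [[0.394, -0.549, 0.0], [0, 0, 0], 1]
    - [[0.394, -0.549, 0.0], [0, 0, 0], 1]
    - [[0.394, -0.549, 0.0], [0, 0, 0], 1]
    - [[0.394, -0.549, 0.0], [0, 0, 0], 1]
    - [[0.394, -0.549, 0.0], [0, 0, 0], 1]

```text
time: 2.15
ee_pos: [0.4021, -0.1397, 0.219]
ee_rot: [0.986, 0.169, 0.0, 0.0]
ft_force: [1.2, -0.2, -0.2]
opening: 1.0
grip_force: 0.0
```

```bash
python3 go.py .5212 .269 .15 .34
```

```text
t 2.15 pos [ 0.4021 -0.1397  0.219 ] yaw 0.3393 tilt [ 0.0011 -0.0004] F [ 1.2 -0.2 -0.2] T [-0.008 -0.024 -0.003] op 1.0 grip 0.0 q [-0.39 -0.45  1.94  0.    1.65  0.84]
shift [ 0.2482 -0.3458  0.069 ] turn [ 0.0007 -0.0009 -0.0007]
```

Emit:
jog_arm:
  plan:
    - [[0.248, -0.346, 0.0], [0, 0, 0], 1]
    - [[0.248, -0.346, 0.0], [0, 0, 0], 1]
    - [[0.248, -0.346, 0.0], [0, 0, 0], 1]
    - [[0.248, -0.346, 0.0], [0, 0, 0], 1]
    - [[0.248, -0.346, 0.0], [0, 0, 0], 1]

```text
time: 2.65
ee_pos: [0.4718, 0.1008, 0.219]
ee_rot: [0.986, 0.169, 0.001, 0.0]
ft_force: [0.2, 0.3, 0.6]
opening: 0.999
grip_force: 0.0
```

```bash
python3 go.py .5212 .269 .10 .34
```

```text
t 2.65 pos [0.4718 0.1008 0.219 ] yaw 0.3402 tilt [0.0011 0.0001] F [0.2 0.3 0.6] T [-0.04   0.005 -0.009] op 0.999 grip 0.0 q [ 0.16 -0.31  1.84 -0.    1.61  1.39]
shift [ 0.1026 -0.1421  0.1191] turn [ 0.0003 -0.001   0.0002]
```

Emit:
jog_arm:
  plan:
    - [[0.05, -0.07, 0.0], [0, 0, 0], 1]
    - [[0.1026, -0.1421, 0.03], [0, 0, 0], 1]
    - [[0.1026, -0.1421, 0.119], [0, 0, 0], 1]
    - [[0.1026, -0.1421, 0.119], [0, 0, 0], 1]
    - [[0.1026, -0.1421, 0.119], [0, 0, 0], 1]

```text
time: 3.15
ee_pos: [0.5203, 0.2682, 0.0965]
ee_rot: [0.985, 0.17, -0.001, 0.0]
ft_force: [0.4, -0.6, -0.4]
opening: 1.003
grip_force: 0.0
```

```bash
python3 go.py .5212 .269 .019 .34; python3 - <<'E'
from workcell import get_image
import cv2
a=get_image("scene")["color"];t=get_image("top")["color"]
f=lambda i:cv2.resize(i,(400,400),interpolation=cv2.INTER_CUBIC)
cv2.imwrite("pics/g1.png",cv2.hconcat([f(a[190:310,360:480]),f(t[190:310,150:270])]))
E
```

```text
t 3.15 pos [0.5203 0.2682 0.0965] yaw 0.3411 tilt [-0.0023 -0.0009] F [ 0.4 -0.6 -0.4] T [-0.011  0.024 -0.024] op 1.003 grip 0.0 q [ 0.43 -0.02  1.78  0.    1.38  1.66]
shift [ 0.0013 -0.0004  0.0775] turn [0.0001 0.0024 0.0011]
```

View pics/g1.png

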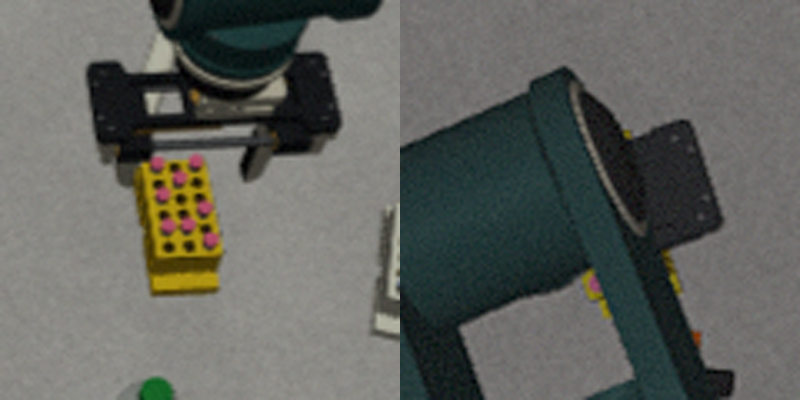

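Emit:
jog_arm:
  plan:
    - [[0.001, 0, 0.03], [0, 0, 0], 1]
    - [[0.001, 0, 0.055], [0, 0, 0], 1]
    - [[0.001, 0, 0.074], [0, 0, 0], 1]
    - [[0.001, 0, 0.074], [0, 0, 0], 1]
    - [[0.001, 0, 0.074], [0, 0, 0], 1]

```text
time: 3.75
ee_pos: [0.5226, 0.2668, 0.0273]
ee_rot: [0.986, 0.169, 0.001, -0.0]
ft_force: [0.9, -0.3, 0.7]
opening: 0.997
grip_force: 0.0
```

Emit:
jog_arm:
  plan:
    - [[0, 0, 0], [0, 0, 0], 0.8]
    - [[0, 0, 0], [0, 0, 0], 0.65]
    - [[0, 0, 0], [0, 0, 0], 0.5]
    - [[0, 0, 0], [0, 0, 0], 0.5]
    - [[0, 0, 0], [0, 0, 0], 0.5]
  grip_force: 20

```text
time: 4.25
ee_pos: [0.5222, 0.2673, 0.026]
ee_rot: [0.986, 0.169, 0.0, -0.0]
ft_force: [1.5, -2.8, 5.0]
opening: 0.617
grip_force: 19.5
```

```bash
python3 go.py .5212 .269 .019 .34
```

```text
t 4.25 pos [0.5222 0.2673 0.026 ] yaw 0.3399 tilt [0.0003 0.0006] F [ 1.5 -2.8  5. ] T [-0.369 -0.179  0.023] op 0.617 grip 19.5 q [0.43 0.05 1.84 0.   1.26 1.66]
shift [-0.0003 -0.0019  0.007 ] turn [-0.0005 -0.0005 -0.0001]
```

Emit:
jog_arm:
  plan:
    - [[0, 0, -0.02], [0, 0, 0], 0.5]
    - [[0, 0, -0.05], [0, 0, 0], 0.5]
    - [[0, 0, -0.09], [0, 0, 0], 0.5]
    - [[0, 0, -0.125], [0, 0, 0], 0.5]
    - [[0, 0, -0.13], [0, 0, 0], 0.5]
  grip_force: 25

```text
time: 4.75
ee_pos: [0.5233, 0.2675, 0.1602]
ee_rot: [0.986, 0.169, 0.003, -0.001]
ft_force: [0.2, -0.4, -3.9]
opening: 0.626
grip_force: 25.0
```

```bash
python3 go.py .5805 -.0822 .155 -.112
```

```text
t 4.75 pos [0.5233 0.2675 0.1602] yaw 0.3399 tilt [0.0051 0.0021] F [ 0.2 -0.4 -3.9] T [ 0.023 -0.033  0.001] op 0.626 grip 25.0 q [ 0.43 -0.06  1.71 -0.    1.48  1.66]
shift [-0.0627  0.3488  0.0047] turn [-0.0015 -0.0054  0.4519]
```

Emit:
jog_arm:
  plan:
    - [[-0.0045, 0.025, 0], [0, 0, 0.04], 0.5]
    - [[-0.0108, 0.06, 0], [0, 0, 0.09], 0.5]
    - [[-0.018, 0.1, 0], [0, 0, 0.14], 0.5]
    - [[-0.0252, 0.14, 0], [0, 0, 0.19], 0.5]
    - [[-0.0324, 0.18, 0], [0, 0, 0.24], 0.5]

```text
time: 5.25
ee_pos: [0.551, 0.0849, 0.1543]
ee_rot: [0.999, 0.049, -0.001, 0.0]
ft_force: [0.5, 1.4, -2.8]
opening: 0.622
grip_force: 25.0
```

```bash
python3 go.py .5805 -.0822 .155 -.112
```

```text
t 5.25 pos [0.551  0.0849 0.1543] yaw 0.0981 tilt [-0.0016 -0.0003] F [ 0.5  1.4 -2.8] T [ 0.045 -0.052  0.003] op 0.622 grip 25.0 q [ 0.11 -0.12  1.78 -0.    1.48  1.58]
shift [ 0.013   0.1692 -0.0007] turn [0.0004 0.0016 0.2101]
```

Emit:
jog_arm:
  plan:
    - [[0.003, 0.04, 0], [0, 0, 0.05], 0.5]
    - [[0.006, 0.085, 0], [0, 0, 0.11], 0.5]
    - [[0.01, 0.13, 0], [0, 0, 0.17], 0.5]
    - [[0.013, 0.16, 0], [0, 0, 0.21], 0.5]
    - [[0.013, 0.1692, 0], [0, 0, 0.21], 0.5]

```text
time: 5.75
ee_pos: [0.581, -0.0833, 0.154]
ee_rot: [0.998, -0.057, -0.001, 0.0]
ft_force: [-0.7, 0.8, -3.0]
opening: 0.624
grip_force: 25.0
```

Emit:
jog_arm:
  plan:
    - [[0, 0, 0.005], [0, 0, 0], 0.5]
    - [[0, 0, 0.01], [0, 0, 0], 0.5]
    - [[0, 0, 0.015], [0, 0, 0], 0.5]
    - [[0, 0, 0.015], [0, 0, 0], 0.5]
    - [[0, 0, 0.015], [0, 0, 0], 0.5]

```text
time: 6.25
ee_pos: [0.5812, -0.0798, 0.1405]
ee_rot: [0.999, -0.055, -0.0, -0.0]
ft_force: [-0.1, 0.1, -2.7]
opening: 0.621
grip_force: 25.0
```

```bash
python3 go.py .5805 -.0822 .123 -.112; python3 - <<'E'
from workcell import get_image
import cv2
a=get_image("scene");t=get_image("top")["color"]
cv2.imwrite("pics/sc_n.png",a["color"])
f=lambda i:cv2.resize(i,(400,400),interpolation=cv2.INTER_CUBIC)
cv2.imwrite("pics/n1.png",cv2.hconcat([f(a["color"][185:285,230:330]),f(t[165:285,320:440])]))
E
```

```text
t 6.25 pos [ 0.5812 -0.0798  0.1405] yaw -0.1091 tilt [-0.0002  0.0001] F [-0.1  0.1 -2.7] T [ 0.068  0.02  -0.013] op 0.621 grip 25.0 q [-0.18 -0.04  1.73  0.    1.45  1.5 ]
shift [-0.0005  0.0025  0.0175] turn [-0.0001  0.0002  0.0029]
```

View pics/n1.png

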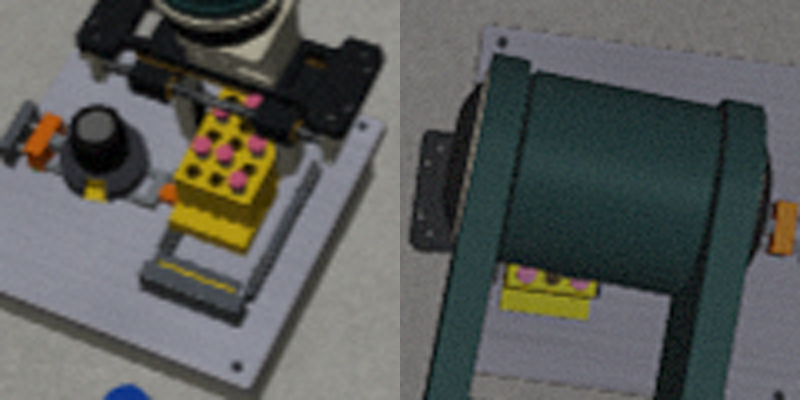

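```bash
python3 - <<'E'
from h import *
from workcell import get_image
t=get_image("top");s=get_image("scene")
zt=.1405-.026+.013
nest=np.array([.5994,-.0843]);w=-.112
A=np.array([[np.cos(w),-np.sin(w)],[np.sin(w),np.cos(w)]])
inv=lambda W:((W[:,:2]-nest)@A*1000).round(1)
print("rear toe top",inv(at_z(t,np.array([(103,312),(188,318)])/3.333+[320,165]-.4,zt)))
print("front toe top edge (scene)",inv(at_z(s,np.array([(172,209),(252,233)])/4+[230,185]-.4,zt)))
print("pred px (crop) front toe top",((proj(s,place([.5812,-.0798,-.109],[[.062,-.029,zt],[.062,.029,zt],[.062,-.029,zt-.013],[.062,.029,zt-.013]]))-[230,185]+.4)*4).round())
print("stop face pred: top lip edge z94",((proj(s,place([*nest,w],[[.051,-.03,.094],[.051,.03,.094]]))-[230,185]+.4)*4).round())
print("rails inner top far end",((proj(s,place([*nest,w],[[.055,-.035,.082],[.055,.035,.082],[-.063,.035,.082]]))-[230,185]+.4)*4).round())
E
```

```text
rear toe top [[-81.5  27.6]
 [-78.2 -28.2]]
front toe top edge (scene) [[ 36.9 -26.8]
 [ 32.8  32.3]]
pred px (crop) front toe top [[168. 217.]
 [245. 245.]
 [170. 226.]
 [246. 254.]]
stop face pred: top lip edge z94 [[164. 248.]
 [241. 277.]]
rails inner top far end [[157. 258.]
 [246. 292.]
 [315. 161.]]
```

```bash
python3 - <<'E'
from h import *
from workcell import get_image
t=get_image("top");s=get_image("scene")
w=-.112;nest=np.array([.5994,-.0843])
def edge(p,c0,c1,r0,r1):
    im=p["color"].astype(float);y=(im[:,:,1]+im[:,:,2])/2-im[:,:,0] # yellow-ness
    hi=np.percentile(y[r0:r1,c0:c1],95);o=[]
    for c in range(c0,c1):
        col=y[r0:r1,c]
        k=np.where(col>hi/2)[0]
        if len(k)and k[-1]<len(col)-1:
            k=k[-1];o.append((c,r0+k+(col[k]-hi/2)/(col[k]-col[k+1])))
    return np.array(o)
def rows(p,r0,r1,c0,c1):
    im=p["color"].astype(float);y=(im[:,:,1]+im[:,:,2])/2-im[:,:,0];hi=np.percentile(y[r0:r1,c0:c1],95);o=[]
    for r in range(r0,r1):
        k=np.where(y[r,c0:c1]>hi/2)[0]
        if len(k):
            a,b=c0+k[0],c0+k[-1]
            o.append((r,a-(y[r,a]-hi/2)/(y[r,a]-y[r,a-1]),b+(y[r,b]-hi/2)/(y[r,b]-y[r,b+1])))
    return np.array(o)
e=edge(t,353,374,245,270);f=np.polyfit(e[:,0],e[:,1],1)
W=at_z(t,np.array([(c,np.polyval(f,c)) for c in(351,376)]),.1145+.013)
print("top rear edge yaw",np.arctan2(W[0,0]-W[1,0],-(W[0,1]-W[1,1])), "rms",np.std(e[:,1]-np.polyval(f,e[:,0])).round(2))
print(rows(t,252,260,340,385).round(1).tolist())
e=edge(s,275,291,230,252);f=np.polyfit(e[:,0],e[:,1],1)
W=at_z(s,np.array([(c,np.polyval(f,c)) for c in(275,290)]),.1145)
d=W[1]-W[0];print("scene front bottom edge yaw",np.arctan2(-d[0],d[1]),e.round(1).tolist())
# predicted row for same edge
P=proj(s,place([.5812,-.0798,-.109],[[.062,-.029,.1145],[.062,.029,.1145]]));print("pred",P.round(1).tolist())
P=proj(t,place([.5812,-.0798,-.109],[[-.062,.029,.1275],[-.062,-.029,.1275],[-.048,.029,.1275],[-.048,-.029,.1275]]));print("pred top",P.round(1).tolist())
E
```

```text
top rear edge yaw 3.034891714709399 rms 0.07
[[252.0, 350.4, 378.4], [253.0, 350.3, 378.1], [254.0, 350.1, 376.1], [255.0, 350.0, 376.5], [256.0, 349.7, 376.2], [257.0, 350.3, 376.0], [258.0, 357.4, 376.0], [259.0, 365.1, 376.0]]
scene front bottom edge yaw -0.10660669686973667 [[275.0, 241.6], [276.0, 241.8], [277.0, 241.9], [278.0, 242.4], [279.0, 242.8], [280.0, 243.0], [281.0, 243.6], [282.0, 243.9], [283.0, 244.3], [284.0, 244.6], [285.0, 245.1], [286.0, 245.5], [287.0, 245.9], [288.0, 246.1], [289.0, 246.7], [290.0, 246.7]]
pred [[272.2, 241.2], [291.1, 248.2]]
pred top [[348.9, 257.6], [375.2, 261.0], [349.7, 251.3], [376.0, 254.6]]
```

```bash
python3 - <<'E'
from h import *
from workcell import get_image
t=get_image("top");im=cv2.imread("pics/top0.png").astype(float).mean(2)
w=-.112;nest=np.array([.5994,-.0843])
for nm,(ua,ub) in {"L":((354,199.3),(347.6,250)),"R":((384.8,203.3),(378.1,254))}.items():
    o=[]
    for r in range(206,246):
        if nm=="R" and 221<r<234: continue
        c=ua[0]+(ub[0]-ua[0])*(r-ua[1])/(ub[1]-ua[1]);k=np.arange(int(c)-4,int(c)+6)
        v=im[r,k];bg=np.percentile(v,80);wt=np.clip(bg-v-8,0,None)
        o.append((r,(wt*k).sum()/wt.sum()))
    o=np.array(o)
    for _ in range(2):
        f=np.polyfit(o[:,0],o[:,1],1);o=o[abs(o[:,1]-np.polyval(f,o[:,0]))<.5]
    W=at_z(t,[(np.polyval(f,r),r) for r in(206,245)],.080)
    d=W[0]-W[1];yaw=np.arctan2(d[1],d[0]);M=W.mean(0)
    print(nm,len(o),"yaw",yaw.round(4),"y in nest frame", ((M[:2]-nest)@np.array([-np.sin(w),np.cos(w)])*1000).round(2))
E
python3 go.py .5805 -.0834 .108 -.110
```

```text
L 40 yaw -0.1177 y in nest frame 35.06
R 28 yaw -0.119 y in nest frame -34.64
t 6.6 pos [ 0.5814 -0.0805  0.1408] yaw -0.1101 tilt [ 0.0002 -0.    ] F [-0.7 -0.6 -2.1] T [ 0.029  0.076 -0.029] op 0.623 grip 25.0 q [-0.18 -0.04  1.73  0.    1.45  1.5 ]
shift [-0.0005  0.0029  0.0328] turn [-0.     -0.0002 -0.0001]
```

Emit:
jog_arm:
  plan:
    - [[0, 0.0005, 0.006], [0, 0, 0.005], 0.5]
    - [[0, 0.001, 0.012], [0, 0, 0.01], 0.5]
    - [[0, 0.001, 0.018], [0, 0, 0.01], 0.5]
    - [[0, 0.001, 0.024], [0, 0, 0.01], 0.5]
    - [[0, 0.001, 0.028], [0, 0, 0.01], 0.5]

```text
time: 7.1
ee_pos: [0.581, -0.0815, 0.1117]
ee_rot: [0.998, -0.06, -0.0, -0.0]
ft_force: [0.2, 0.0, -3.0]
opening: 0.619
grip_force: 25.0
```

Emit:
jog_arm:
  plan:
    - [[0, 0, 0.002], [0, 0, 0], 0.5]
    - [[0, 0, 0.004], [0, 0, 0], 0.5]
    - [[0, 0, 0.006], [0, 0, 0], 0.5]
    - [[0, 0, 0.008], [0, 0, 0], 0.5]
    - [[0, 0, 0.008], [0, 0, 0], 0.5]

```text
time: 7.6
ee_pos: [0.5811, -0.0815, 0.1044]
ee_rot: [0.998, -0.06, -0.0, -0.0]
ft_force: [-0.2, -0.2, -3.7]
opening: 0.616
grip_force: 25.0
```

```bash
python3 go.py .5805 -.0810 .096 -.118
```

```text
t 7.6 pos [ 0.5811 -0.0815  0.1044] yaw -0.1202 tilt [-0.0002  0.    ] F [-0.2 -0.2 -3.7] T [0.021 0.048 0.01 ] op 0.616 grip 25.0 q [-0.18 -0.02  1.77 -0.    1.39  1.51]
shift [-0.0007 -0.0005  0.0084] turn [ 0.      0.0002 -0.0022]
```

Emit:
jog_arm:
  plan:
    - [[0, 0, 0.002], [0, 0, 0], 0.5]
    - [[0, 0, 0.004], [0, 0, 0], 0.5]
    - [[0, 0, 0.006], [0, 0, 0], 0.5]
    - [[0, 0, 0.007], [0, 0, 0], 0.5]
    - [[0, 0, 0.007], [0, 0, 0], 0.5]

```text
time: 8.1
ee_pos: [0.5811, -0.0815, 0.0974]
ee_rot: [0.998, -0.06, -0.0, -0.0]
ft_force: [0.3, 0.0, -3.0]
opening: 0.619
grip_force: 25.0
```

```bash
python3 go.py .5805 -.0810 .096 -.118
```

```text
t 8.1 pos [ 0.5811 -0.0815  0.0974] yaw -0.1202 tilt [-0.0002  0.0001] F [ 0.3  0.  -3. ] T [0.043 0.018 0.039] op 0.619 grip 25.0 q [-0.18 -0.02  1.78  0.    1.38  1.51]
shift [-0.0007 -0.0005  0.0014] turn [-0.      0.0003 -0.0022]
```

Emit:
jog_arm:
  plan:
    - [[0, 0, 0.0005], [0, 0, 0], 0.5]
    - [[0, 0, 0.001], [0, 0, 0], 0.5]
    - [[0, 0, 0.0015], [0, 0, 0], 0.5]
    - [[0, 0, 0.0015], [0, 0, 0], 0.5]
    - [[0, 0, 0.0015], [0, 0, 0], 0.5]

```text
time: 8.6
ee_pos: [0.5812, -0.0815, 0.0961]
ee_rot: [0.998, -0.06, -0.0, -0.0]
ft_force: [-0.6, 0.7, -2.7]
opening: 0.625
grip_force: 25.0
```

```bash
python3 go.py .5805 -.0810 .096 -.118
```

```text
t 8.6 pos [ 0.5812 -0.0815  0.0961] yaw -0.1202 tilt [-0.0001  0.    ] F [-0.6  0.7 -2.7] T [-0.015 -0.011  0.015] op 0.625 grip 25.0 q [-0.18 -0.01  1.78  0.    1.38  1.51]
shift [-0.0007 -0.0005  0.0001] turn [-0.      0.0001 -0.0022]
```

Emit:
jog_arm:
  plan:
    - [[0, 0, 0.0004], [0, 0, 0], 0.5]
    - [[0, 0, 0.0008], [0, 0, 0], 0.5]
    - [[0, 0, 0.001], [0, 0, 0], 0.5]
    - [[0, 0, 0.001], [0, 0, 0], 0.5]
    - [[0, 0, 0.001], [0, 0, 0], 0.5]

```text
time: 9.1
ee_pos: [0.5813, -0.0816, 0.0961]
ee_rot: [0.998, -0.06, 0.0, 0.0]
ft_force: [-4.8, 0.1, 6.6]
opening: 0.623
grip_force: 25.0
```

```bash
python3 go.py .5805 -.0810 .096 -.118
```

```text
t 9.1 pos [ 0.5813 -0.0816  0.0961] yaw -0.1202 tilt [ 0.0005 -0.0001] F [-4.8  0.1  6.6] T [0.327 0.829 0.027] op 0.623 grip 25.0 q [-0.18 -0.02  1.78  0.    1.38  1.51]
shift [-0.0008 -0.0005  0.    ] turn [ 0.     -0.0005 -0.0022]
```

Emit:
jog_arm:
  plan:
    - [[0, 0, -0.0006], [0, 0, 0], 0.5]
    - [[0.002, 0, -0.0008], [0, 0, 0], 0.5]
    - [[0.005, 0, -0.0008], [0, 0, 0], 0.5]
    - [[0.008, 0, -0.0008], [0, 0, 0], 0.5]
    - [[0.01, 0, -0.0008], [0, 0, 0], 0.5]

```text
time: 9.6
ee_pos: [0.5915, -0.0828, 0.0961]
ee_rot: [0.998, -0.06, 0.0, -0.0]
ft_force: [-3.6, 0.5, 3.8]
opening: 0.62
grip_force: 25.0
```

```bash
python3 go.py .5994 -.0831 .096 -.118
```

```text
t 9.6 pos [ 0.5915 -0.0828  0.0961] yaw -0.1202 tilt [0. 0.] F [-3.6  0.5  3.8] T [0.237 0.6   0.083] op 0.62 grip 25.0 q [-0.18  0.01  1.76  0.    1.38  1.51]
shift [ 0.0079 -0.0007  0.0001] turn [-0.     -0.     -0.0022]
```

Emit:
jog_arm:
  plan:
    - [[0.0015, 0, 0], [0, 0, 0], 0.5]
    - [[0.003, 0, 0], [0, 0, 0], 0.5]
    - [[0.004, 0, 0], [0, 0, 0], 0.5]
    - [[0.005, 0, 0], [0, 0, 0], 0.5]
    - [[0.005, 0, 0], [0, 0, 0], 0.5]

```text
time: 10.1
ee_pos: [0.5963, -0.0834, 0.096]
ee_rot: [0.998, -0.06, 0.0, 0.0]
ft_force: [-1.4, 0.6, 3.7]
opening: 0.623
grip_force: 25.0
```

Emit:
jog_arm:
  plan:
    - [[0.0003, 0, 0], [0, 0, 0], 0.5]
    - [[0.0006, 0, 0], [0, 0, 0], 0.5]
    - [[0.0009, 0, 0], [0, 0, 0], 0.5]
    - [[0.001, 0, 0], [0, 0, 0], 0.5]
    - [[0.001, 0, 0], [0, 0, 0], 0.5]

```text
time: 10.6
ee_pos: [0.597, -0.0834, 0.096]
ee_rot: [0.998, -0.06, 0.0, -0.0]
ft_force: [-4.6, 0.8, 5.5]
opening: 0.62
grip_force: 25.0
```

```bash
python3 go.py .5994 -.0831 .096 -.118
```

```text
t 10.6 pos [ 0.597  -0.0834  0.096 ] yaw -0.1202 tilt [0. 0.] F [-4.6  0.8  5.5] T [0.312 0.686 0.113] op 0.62 grip 25.0 q [-0.18  0.02  1.74  0.    1.38  1.51]
shift [ 0.0023 -0.0006  0.    ] turn [-0.     -0.     -0.0022]
```

Emit:
jog_arm:
  plan:
    - [[0.0003, 0, 0], [0, 0, 0], 0.5]
    - [[0.0006, 0, 0], [0, 0, 0], 0.5]
    - [[0.0009, 0, 0], [0, 0, 0], 0.5]
    - [[0.0012, 0, 0], [0, 0, 0], 0.5]
    - [[0.0012, 0, 0], [0, 0, 0], 0.5]

```text
time: 11.1
ee_pos: [0.5982, -0.0836, 0.0961]
ee_rot: [0.998, -0.06, 0.0, 0.0]
ft_force: [-4.0, -0.3, 5.4]
opening: 0.624
grip_force: 25.0
```

```bash
python3 go.py .5994 -.0831 .096 -.118
```

```text
t 11.1 pos [ 0.5982 -0.0836  0.0961] yaw -0.1202 tilt [ 0. -0.] F [-4.  -0.3  5.4] T [0.207 0.674 0.081] op 0.624 grip 25.0 q [-0.18  0.02  1.74 -0.    1.38  1.51]
shift [ 0.0011 -0.0006  0.0001] turn [ 0.     -0.     -0.0022]
```

Emit:
jog_arm:
  plan:
    - [[0.0003, 0, 0], [0, 0, 0], 0.5]
    - [[0.0006, 0, 0], [0, 0, 0], 0.5]
    - [[0.0009, 0, 0], [0, 0, 0], 0.5]
    - [[0.0012, 0, 0], [0, 0, 0], 0.5]
    - [[0.0012, 0, 0], [0, 0, 0], 0.5]

```text
time: 11.6
ee_pos: [0.5994, -0.0838, 0.0961]
ee_rot: [0.998, -0.06, 0.0, 0.0]
ft_force: [-3.3, 0.4, 5.6]
opening: 0.624
grip_force: 25.0
```

```bash
python3 go.py .5994 -.0831 .096 -.118
```

```text
t 11.6 pos [ 0.5994 -0.0838  0.0961] yaw -0.1202 tilt [ 0. -0.] F [-3.3  0.4  5.6] T [0.26  0.652 0.03 ] op 0.624 grip 25.0 q [-0.18  0.03  1.74 -0.    1.38  1.51]
shift [-0.0001 -0.0007  0.0001] turn [ 0.     -0.     -0.0022]
```

Emit:
jog_arm:
  plan:
    - [[0.0003, 0, 0], [0, 0, 0], 0.5]
    - [[0.0006, 0, 0], [0, 0, 0], 0.5]
    - [[0.0009, 0, 0], [0, 0, 0], 0.5]
    - [[0.0012, 0, 0], [0, 0, 0], 0.5]
    - [[0.0012, 0, 0], [0, 0, 0], 0.5]

```text
time: 12.1
ee_pos: [0.5996, -0.0838, 0.0961]
ee_rot: [0.998, -0.06, -0.001, -0.0]
ft_force: [-15.4, 1.6, 11.4]
opening: 0.621
grip_force: 25.0
```

```bash
python3 go.py .5994 -.0831 .096 -.118
```

```text
t 12.1 pos [ 0.5996 -0.0838  0.0961] yaw -0.1201 tilt [-0.0026  0.0003] F [-15.4   1.6  11.4] T [0.486 2.497 0.14 ] op 0.621 grip 25.0 q [-0.18  0.03  1.74 -0.    1.38  1.51]
shift [-0.0003 -0.0007  0.0001] turn [ 0.      0.0026 -0.0021]
```

Emit:
jog_arm:
  plan:
    - [[-0.0008, 0, -0.0004], [0, 0, 0], 0.5]
    - [[-0.0008, 0, -0.0004], [0, 0, 0], 0.62]
    - [[-0.0008, 0, -0.0004], [0, 0, 0], 0.7]
    - [[-0.0008, 0, -0.0004], [0, 0, 0], 0.85]
    - [[-0.0008, 0, -0.0004], [0, 0, 0], 0.85]

```text
time: 12.6
ee_pos: [0.6, -0.0838, 0.0962]
ee_rot: [0.998, -0.06, 0.0, 0.0]
ft_force: [-0.1, -0.5, 1.0]
opening: 0.82
grip_force: 0.0
```

Emit:
jog_arm:
  plan:
    - [[0, 0, -0.005], [0, 0, 0], 0.85]
    - [[0, 0, -0.02], [0, 0, 0], 0.85]
    - [[0, 0, -0.05], [0, 0, 0], 0.85]
    - [[0, 0, -0.085], [0, 0, 0], 0.9]
    - [[0, 0, -0.1], [0, 0, 0], 1]

```text
time: 13.1
ee_pos: [0.6008, -0.084, 0.2012]
ee_rot: [0.998, -0.06, 0.002, 0.0]
ft_force: [0.9, -0.0, 0.1]
opening: 0.946
grip_force: 0.0
```

```bash
python3 go.py .588 -.189 .2 .9
```

```text
t 13.1 pos [ 0.6008 -0.084   0.2012] yaw -0.1202 tilt [ 0.0048 -0.0009] F [ 0.9 -0.   0.1] T [-0.007  0.03   0.048] op 0.946 grip 0.0 q [-0.18 -0.03  1.62 -0.    1.55  1.51]
shift [-1.000e-04  1.058e-01  1.200e-03] turn [ 0.0028 -0.0043 -1.0202]
```

Emit:
jog_arm:
  plan:
    - [[0, 0.02, 0], [0, 0, -0.14], 1]
    - [[0, 0.05, 0], [0, 0, -0.28], 1]
    - [[0, 0.08, 0], [0, 0, -0.42], 1]
    - [[0, 0.1, 0], [0, 0, -0.56], 1]
    - [[0, 0.106, 0], [0, 0, -0.7], 1]

```text
time: 13.6
ee_pos: [0.5868, -0.1909, 0.1966]
ee_rot: [0.958, 0.288, -0.0, 0.0]
ft_force: [1.3, 0.4, -0.6]
opening: 1.004
grip_force: 0.0
```

Emit:
jog_arm:
  plan:
    - [[0, 0, 0], [0, 0, -0.14], 1]
    - [[0, 0, 0], [0, 0, -0.28], 1]
    - [[0, 0, 0], [0, 0, -0.32], 1]
    - [[0, 0, 0], [0, 0, -0.32], 1]
    - [[0, 0, 0], [0, 0, -0.32], 1]

```text
time: 14.1
ee_pos: [0.5871, -0.189, 0.1965]
ee_rot: [0.901, 0.434, 0.0, 0.0]
ft_force: [-0.6, -0.8, -0.1]
opening: 0.999
grip_force: 0.0
```

```bash
python3 go.py .588 -.189 .107 .9; python3 - <<'E'
from workcell import get_image
import cv2
a=get_image("scene");t=get_image("top")["color"]
f=lambda i:cv2.resize(i,(400,400),interpolation=cv2.INTER_CUBIC)
cv2.imwrite("pics/k1.png",cv2.hconcat([f(a["color"][185:285,220:320]),f(t[165:285,330:450])]))
E
```

```text
t 14.1 pos [ 0.5871 -0.189   0.1965] yaw 0.8982 tilt [0.0001 0.    ] F [-0.6 -0.8 -0.1] T [-0.005  0.023 -0.028] op 0.999 grip 0.0 q [-0.35 -0.    1.6   0.    1.54  0.32]
shift [0.0005 0.0006 0.0895] turn [ 0.     -0.0001 -0.0018]
```

View pics/k1.png

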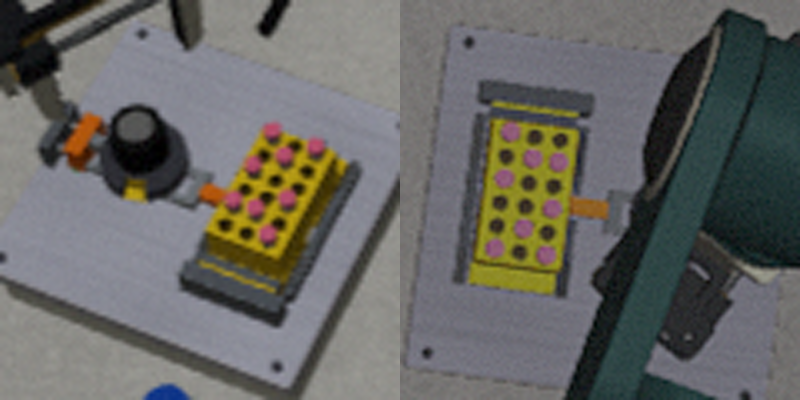

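Emit:
jog_arm:
  plan:
    - [[0, 0.0005, 0.03], [0, 0, 0], 1]
    - [[0, 0.0005, 0.06], [0, 0, 0], 1]
    - [[0, 0.0005, 0.08], [0, 0, 0], 1]
    - [[0, 0.0005, 0.09], [0, 0, 0], 1]
    - [[0, 0.0005, 0.09], [0, 0, 0], 1]

```text
time: 14.7
ee_pos: [0.5871, -0.1892, 0.1053]
ee_rot: [0.901, 0.435, -0.001, -0.001]
ft_force: [-1.0, -0.1, 0.2]
opening: 0.999
grip_force: 0.0
```

Emit:
jog_arm:
  plan:
    - [[0, 0, 0], [0, 0, 0], 0.7]
    - [[0, 0, 0], [0, 0, 0], 0.5]
    - [[0, 0, 0], [0, 0, 0], 0.35]
    - [[0, 0, 0], [0, 0, 0], 0.35]
    - [[0, 0, 0], [0, 0, 0], 0.35]
  grip_force: 12

```text
time: 15.2
ee_pos: [0.5876, -0.1894, 0.1067]
ee_rot: [0.9, 0.435, 0.0, 0.0]
ft_force: [0.1, 0.7, 0.2]
opening: 0.616
grip_force: 0.0
```

Emit:
jog_arm:
  plan:
    - [[0, 0, 0], [0, 0, 0], 0.35]
    - [[0, 0, 0], [0, 0, 0], 0.35]
    - [[0, 0, 0], [0, 0, 0], 0.35]
    - [[0, 0, 0], [0, 0, 0], 0.35]
    - [[0, 0, 0], [0, 0, 0], 0.35]

```text
time: 15.7
ee_pos: [0.5874, -0.1893, 0.1064]
ee_rot: [0.9, 0.435, -0.0, -0.0]
ft_force: [-1.2, 1.0, 1.5]
opening: 0.426
grip_force: 12.0
```

```bash
python3 go.py .588 -.189 .107 .9; python3 - <<'E'
from h import *
from workcell import get_image,find_in
t=get_image("top");s=get_image("scene");cv2.imwrite("pics/sc_g.png",s["color"])
print([(np.round(d["extent"],1),round(d["score"],2)) for d in find_in("follower_tail",s)[:3]])
y=t["color"].astype(float);y=(y[:,:,1]+y[:,:,2])/2-y[:,:,0];o=[]
for c in range(355,372):
    col=y[240:262,c];hi=col.max();k=np.where(col>hi/2)[0][-1];o.append((c,240+k+(col[k]-hi/2)/(col[k]-col[k+1])))
W=at_z(t,o,.083)[:,:2]-[.5994,-.0843];w=-.118
print("rear toe x in nest",(W@[np.cos(w),np.sin(w)]*1000).round(1))
E
```

```text
t 15.7 pos [ 0.5874 -0.1893  0.1064] yaw 0.8998 tilt [-0.0002  0.0002] F [-1.2  1.   1.5] T [0.245 0.437 0.008] op 0.426 grip 12.0 q [-0.35  0.04  1.7   0.    1.4   0.32]
shift [ 0.0006  0.0003 -0.0006] turn [-0.0003  0.     -0.0002]
[(array([238.2, 222.1, 273.4, 236.2]), 0.69)]
rear toe x in nest [-60.7 -61.  -60.9 -60.9 -60.8 -60.9 -60.8 -61.  -61.1 -60.9 -60.8 -60.8
 -61.1 -60.9 -60.4 -60.7 -60.8]
```

Emit:
jog_arm:
  plan:
    - [[0, 0, 0], [0, 0, 0.06], 0.35]
    - [[0, 0, 0], [0, 0, 0.18], 0.35]
    - [[0, 0, 0], [0, 0, 0.3], 0.35]
    - [[0, 0, 0], [0, 0, 0.42], 0.35]
    - [[0, 0, 0], [0, 0, 0.5], 0.35]

```text
time: 16.35
ee_pos: [0.5871, -0.1887, 0.1063]
ee_rot: [0.981, 0.196, -0.001, -0.001]
ft_force: [-7.7, 6.4, 5.0]
opening: 0.428
grip_force: 12.0
```

```bash
python3 go.py; cat > cam.py <<'E'
from h import *
from workcell import get_image,find_in
import sys
s=get_image("scene");im=s["color"];b,g,r=[im[:,:,i].astype(float) for i in range(3)]
# yellow cam notch: search window round cam; orange/tail and green stripe pixels
S=[.5877,-.1420,-.115];C=[.5878,-.189]
def rep(n,m,z):
    v,u=np.nonzero(m)
    if len(u)==0: print(n,"none");return
    W=at_z(s,np.c_[u,v],z)[:,:2]-C;w=-.116
    x,y=W@[np.cos(w),np.sin(w)],W@[-np.sin(w),np.cos(w)]
    k=np.hypot(x,y)<.07
    if k.sum(): print(n,k.sum(),"xy mm",(x[k].mean()*1e3).round(1),(y[k].mean()*1e3).round(1),"angle",np.degrees(np.arctan2(y[k].mean(),x[k].mean())).round(1))
    else: print(n,"none")
rep("yellow",(np.minimum(g,r)-b>50)&(g>.8*r),.09)
rep("orange",(r-b>60)&(g<.75*r),.098)
rep("green",(g-r>25)&(g-b>15),.092)
E
python3 cam.py
```

```text
t 16.35 pos [ 0.5871 -0.1887  0.1063] yaw 0.3954 tilt [-0.0013  0.0013] F [-7.7  6.4  5. ] T [1.282 1.38  0.22 ] op 0.428 grip 12.0 q [-0.35  0.04  1.7   0.    1.4   0.82]
yellow 20 xy mm 22.4 1.2 angle 3.1
orange 68 xy mm 12.9 -9.7 angle -36.9
green none
```

```bash
sed -i 's|^s=get_image("scene");|s=get_image("scene")\nif len(sys.argv)>1: s["color"]=cv2.imread(sys.argv[1])\n|' cam.py; python3 cam.py pics/scene0.png;python3 cam.py pics/sc_g.png; python3 cam.py;python3 - <<'E'
from workcell import get_image
import cv2
f=lambda i:cv2.resize(i[195:255,230:290],(400,400),interpolation=cv2.INTER_CUBIC)
cv2.imwrite("pics/k2.png",cv2.hconcat([f(cv2.imread("pics/sc_g.png")),f(get_image("scene")["color"])]))
E
```

```text
yellow 20 xy mm 26.9 6.2 angle 13.0
orange 84 xy mm 6.9 -18.4 angle -69.5
green none
yellow 23 xy mm 23.4 11.7 angle 26.7
orange 53 xy mm 15.0 -0.2 angle -0.9
green none
yellow 20 xy mm 22.5 1.1 angle 2.8
orange 67 xy mm 13.0 -9.5 angle -36.4
green none
```

View pics/k2.png

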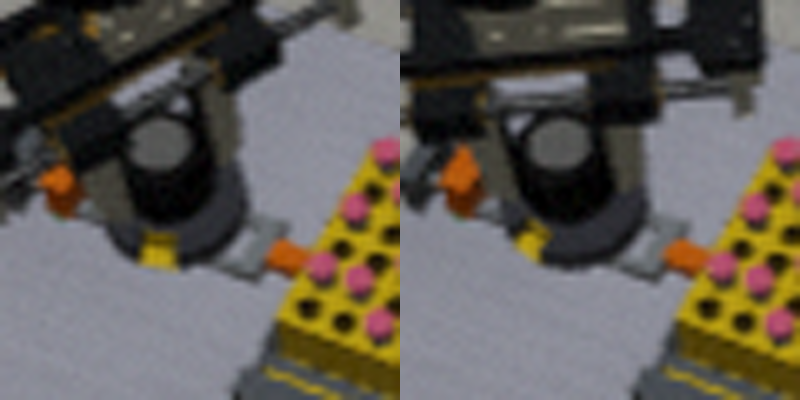

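Emit:
jog_arm:
  plan:
    - [[-0.0003, -0.0006, 0], [0, 0, 0.08], 0.35]
    - [[-0.0003, -0.0006, 0], [0, 0, 0.2], 0.35]
    - [[-0.0003, -0.0006, 0], [0, 0, 0.32], 0.35]
    - [[-0.0003, -0.0006, 0], [0, 0, 0.44], 0.35]
    - [[-0.0003, -0.0006, 0], [0, 0, 0.55], 0.35]

```text
time: 17.1
ee_pos: [0.5869, -0.1879, 0.1063]
ee_rot: [0.997, -0.077, -0.0, -0.001]
ft_force: [-4.0, 10.5, 3.8]
opening: 0.427
grip_force: 12.0
```

```bash
python3 go.py; sed -i 's/<.07$/<(.036 if n=="yellow" else .07)/' cam.py; python3 cam.py
```

```text
t 17.1 pos [ 0.5869 -0.1879  0.1063] yaw -0.1545 tilt [-0.0006  0.002 ] F [-4.  10.5  3.8] T [1.818 0.685 0.172] op 0.427 grip 12.0 q [-0.35  0.04  1.7   0.    1.4   1.37]
yellow 10 xy mm 17.7 -19.0 angle -47.0
orange 81 xy mm 10.1 -15.9 angle -57.6
green none
```

Emit:
jog_arm:
  plan:
    - [[-0.0003, -0.0008, 0], [0, 0, 0.06], 0.35]
    - [[-0.0003, -0.0008, 0], [0, 0, 0.18], 0.35]
    - [[-0.0003, -0.0008, 0], [0, 0, 0.3], 0.35]
    - [[-0.0003, -0.0008, 0], [0, 0, 0.42], 0.35]
    - [[-0.0003, -0.0008, 0], [0, 0, 0.5], 0.35]

```text
time: 17.65
ee_pos: [0.5871, -0.1871, 0.1064]
ee_rot: [0.947, -0.321, -0.0, -0.001]
ft_force: [1.0, 9.8, 1.7]
opening: 0.428
grip_force: 12.0
```

```bash
python3 go.py;  python3 cam.py
```

```text
t 17.65 pos [ 0.5871 -0.1871  0.1064] yaw -0.6543 tilt [0.0005 0.0017] F [1.  9.8 1.7] T [ 1.721 -0.097  0.193] op 0.428 grip 12.0 q [-0.35  0.04  1.7   0.    1.4   1.87]
yellow 6 xy mm 6.8 -24.2 angle -74.2
orange 90 xy mm 8.4 -19.1 angle -66.2
green none
```

Emit:
jog_arm:
  plan:
    - [[-0.0003, -0.0004, 0], [0, 0, 0.03], 0.35]
    - [[-0.0003, -0.0004, 0], [0, 0, 0.06], 0.35]
    - [[-0.0003, -0.0004, 0], [0, 0, 0.09], 0.35]
    - [[-0.0003, -0.0004, 0], [0, 0, 0.12], 0.35]
    - [[-0.0003, -0.0004, 0], [0, 0, 0.12], 0.35]

```text
time: 18.2
ee_pos: [0.5872, -0.1869, 0.1063]
ee_rot: [0.927, -0.376, 0.0, -0.001]
ft_force: [1.5, 5.9, 0.2]
opening: 0.426
grip_force: 12.0
```

```bash
python3 go.py;  python3 cam.py
```

```text
t 18.2 pos [ 0.5872 -0.1869  0.1063] yaw -0.7711 tilt [0.0007 0.0012] F [1.5 5.9 0.2] T [ 1.278 -0.196 -0.037] op 0.426 grip 12.0 q [-0.35  0.04  1.7   0.    1.4   1.99]
yellow 3 xy mm 6.7 -25.4 angle -75.2
orange 79 xy mm 9.8 -15.8 angle -58.1
green none
```

```bash
python3 - <<'E'
from workcell import get_image
import cv2
f=lambda i:cv2.resize(i[195:255,225:285],(400,400),interpolation=cv2.INTER_CUBIC)
cv2.imwrite("pics/k3.png",cv2.hconcat([f(cv2.imread("pics/scene0.png")),f(get_image("scene")["color"])]))
E
```

```text
(no output)
```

View pics/k3.png

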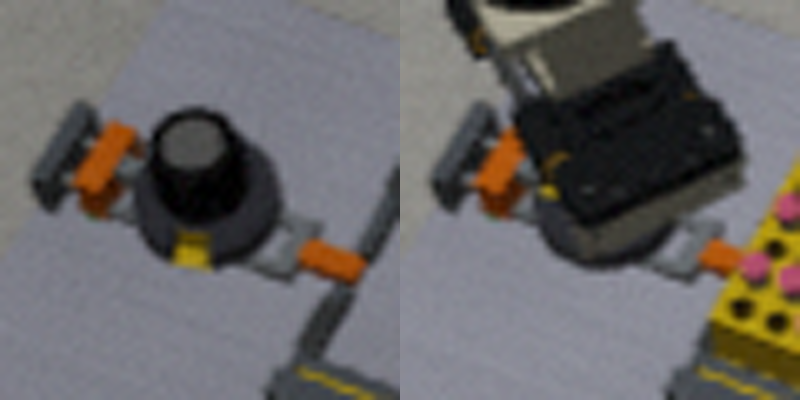

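```bash
cat > tail.py <<'E'
import sys,numpy as np,cv2
from workcell import get_image
im=cv2.imread(sys.argv[1]) if len(sys.argv)>1 else get_image("scene")["color"]
b,g,r=[im[205:235,228:246,i].astype(float) for i in range(3)]
w=np.clip(r-b-20,0,None);w[:, :]*=(g<.75*r)
u=np.arange(228,246);print("tail sum",w.sum().round(),"leftmost half-profile",np.interp(.1,np.cumsum(w.sum(0))/w.sum(),u).round(2),"green px",int(((g-r>15)&(g-b>8)).sum()))
E
python3 tail.py pics/scene0.png; python3 tail.py pics/sc_g.png; python3 tail.py
```

```text
tail sum 6826.0 leftmost half-profile 236.85 green px 0
tail sum 2838.0 leftmost half-profile 236.18 green px 0
tail sum 6113.0 leftmost half-profile 236.82 green px 0
```

Emit:
jog_arm:
  plan:
    - [[0, 0, 0], [0, 0, 0.015], 0.35]
    - [[0, 0, 0], [0, 0, 0.03], 0.35]
    - [[0, 0, 0], [0, 0, 0.045], 0.35]
    - [[0, 0, 0], [0, 0, 0.05], 0.35]
    - [[0, 0, 0], [0, 0, 0.05], 0.35]

```text
time: 18.85
ee_pos: [0.5873, -0.1869, 0.1064]
ee_rot: [0.917, -0.399, 0.0, -0.001]
ft_force: [3.0, 6.9, 1.0]
opening: 0.426
grip_force: 12.0
```

```bash
python3 go.py;  python3 tail.py
```

```text
t 18.85 pos [ 0.5873 -0.1869  0.1064] yaw -0.8202 tilt [0.0009 0.0012] F [3.  6.9 1. ] T [ 1.27  -0.276  0.066] op 0.426 grip 12.0 q [-0.35  0.04  1.7   0.    1.4   2.04]
tail sum 4481.0 leftmost half-profile 238.82 green px 3
```

```bash
python3 - <<'E'
from h import *
from workcell import get_image
s=get_image("scene");im0=cv2.imread("pics/scene0.png")
S=[.5877,-.1420,-.117]
P=proj(s,place(S,[[.006,-.095,.098],[.006,-.087,.098]]));print("8mm px",P[1]-P[0])
f=lambda i:np.clip(i[:,:,2].astype(float)-i[:,:,0]-25,0,None)[206:236,230:242]
a,b=f(im0),f(s["color"])
up=lambda m:cv2.resize(m.astype(np.float32),None,fx=8,fy=8,interpolation=cv2.INTER_CUBIC)
A,B=up(f(im0)),up(f(s["color"]))
# per-row left edge crossing
for r in range(6,24,2):
    ra,rb=A[r*8],B[r*8];e=lambda q:(np.argmax(q>60)/8+230) if (q>60).any() else None
    print(r+206,e(ra),e(rb))
E
python3 - <<'E'
import cv2
from workcell import get_image
a=get_image("scene")["color"]
f=lambda i:cv2.resize(i[205:245,225:265],(400,400),interpolation=cv2.INTER_CUBIC)
cv2.imwrite("pics/k4.png",cv2.hconcat([f(cv2.imread("pics/scene0.png")),f(a)]))
E
```

```text
8mm px [2.40965764 0.90079673]
212 None None
214 241.125 None
216 239.875 None
218 238.625 241.5
220 237.125 240.25
222 236.25 239.0
224 238.0 239.125
226 None None
228 None None
```

View pics/k4.png

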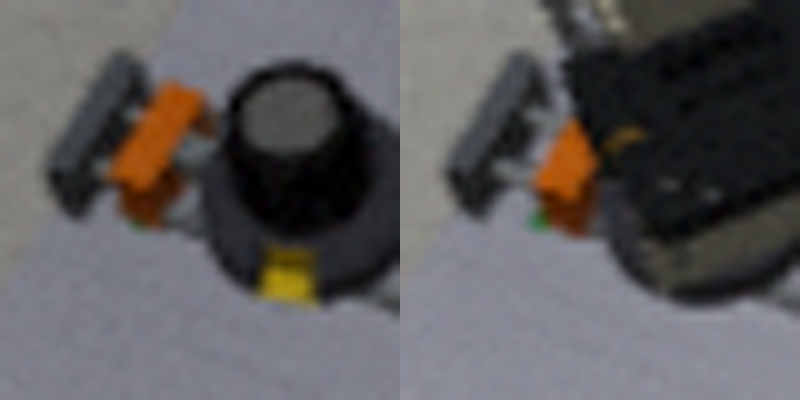

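Emit:
jog_arm:
  plan:
    - [[0, 0, 0], [0, 0, 0], 0.5]
    - [[0, 0, 0], [0, 0, 0], 0.65]
    - [[0, 0, 0], [0, 0, 0], 0.75]
    - [[0, 0, 0], [0, 0, 0], 0.75]
    - [[0, 0, 0], [0, 0, 0], 0.75]

```text
time: 19.5
ee_pos: [0.5868, -0.1877, 0.1063]
ee_rot: [0.917, -0.399, 0.0, 0.0]
ft_force: [-0.2, 0.5, 0.4]
opening: 0.744
grip_force: 0.0
```

Emit:
jog_arm:
  plan:
    - [[0, 0, -0.01], [0, 0, 0], 0.75]
    - [[0, 0, -0.03], [0, 0, 0], 0.75]
    - [[0, 0, -0.06], [0, 0, 0], 0.75]
    - [[0, 0, -0.1], [0, 0, 0], 0.75]
    - [[0, 0, -0.13], [0, 0, 0], 0.75]

```text
time: 20.0
ee_pos: [0.5869, -0.1876, 0.2397]
ee_rot: [0.917, -0.399, 0.001, -0.0]
ft_force: [0.3, 0.3, 0.4]
opening: 0.751
grip_force: 0.0
```

Emit:
jog_arm:
  plan:
    - [[0, 0, -0.01], [0, 0, 0], 0.75]
    - [[0, 0, -0.01], [0, 0, 0], 0.75]
    - [[0, 0, -0.01], [0, 0, 0], 0.75]
    - [[0, 0, -0.01], [0, 0, 0], 0.75]
    - [[0, 0, -0.01], [0, 0, 0], 0.75]

```text
time: 20.5
ee_pos: [0.5865, -0.1875, 0.2449]
ee_rot: [0.917, -0.399, -0.001, 0.0]
ft_force: [0.7, -0.2, -0.6]
opening: 0.752
grip_force: 0.0
```

```bash
python3 go.py;  python3 tail.py; python3 cam.py
```

```text
t 20.5 pos [ 0.5865 -0.1875  0.2449] yaw -0.8202 tilt [-0.0018  0.0007] F [ 0.7 -0.2 -0.6] T [ 0.087 -0.002 -0.039] op 0.752 grip 0.0 q [-0.35 -0.02  1.54  0.    1.62  2.04]
tail sum 6543.0 leftmost half-profile 239.21 green px 3
yellow none
orange 76 xy mm 6.5 -22.3 angle -73.6
green 2 xy mm 27.2 -42.5 angle -57.4
```

The follower is still down and the gripper is clear, so I'm handing the job in.

```bash
python3 -c "
from workcell import ticket
print(ticket.sign_off())"
```

```text
the job is handed in; nothing more can be done
None
```

The job is handed in with no verdict returned: the rack is home against the end stop (stop felt at about 15 N), the follower has dropped about 8 mm with the green stripe showing, the gripper is clear, and the arm met no bystander; I did not re-measure the bystanders.

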